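# Bolt down the dice lantern and hold its bayonet cap at half-turn

### The job

First slide the barrel bolt fully home into the keeper on the brass dice lantern's foot; then put the bayonet cap in the lantern's mouth, seat it fully, and turn it clockwise (seen from above) only half way, so that its bar points to the white marks (the lamp-test position), never as far as the red marks where it clicks and locks. Finish while still gripping the cap and holding it there against its return spring; leave the die, pot, beetle and token where they are.

Things in the scene. Friction and masses are not known exactly. Their poses are not given: they have to be found in the camera images.
- cradle: fixed wooden base, 118 mm square, 8 mm thick, with a low iron lip (top 14 mm above the table) round the lantern's foot; a 46 mm wide tongue runs along its -y to 177 mm from the origin and carries the bolt between two iron staples (24 mm wide, 35 mm high, 8 mm thick, 66 and 162 mm from the origin along -y). Origin: centre of its underside, on the table; place and yaw vary.
- bolt_knob (a point): top centre of the bolt's upright brass knob, 66 mm above the table; knob 14 mm in diameter, 40 mm tall (26 to 66 mm above the table), on the 10 mm thick steel bolt rod whose axis is 24 mm above the table. Axes as the cradle's: z up; the bolt slides home along +y, towards the lantern.
- bolt (a joint): slide of the barrel bolt, m: 0 fully drawn, 0.034 fully home (the stop); starts at 0 to 0.008; home in the keeper above 0.030. It stays where it is left; takes about 1.5 N to move.
- keeper (a point): centre of the opening (16 mm wide, 18 mm high) of the iron keeper on the lantern's foot, 46 mm from the lantern's axis along its -y, 24 mm above the table; keeper 8 mm deep along y, its top 36 mm above the table
- lantern: brass dice lantern, loose in the cradle with 1.5 mm play each side, same yaw as the cradle: foot plate 100 mm square, 6 mm thick, with a 70 mm cube on it, flat top 76 mm above the origin. Origin: centre of the foot's underside, 8 mm above the table; z up. Bayonet mouth: see mouth.
- mouth (a point): centre of the bayonet mouth, at the level of the lantern's flat top (84 mm above the table), axes as the lantern's: round hole 37 mm in diameter with two entry slots 12 mm wide reaching 27 mm out along +x and -x; plate 12 mm thick over a 12 mm deep hollow where the lugs turn. White marks 30 degrees, red marks 60 degrees clockwise (seen from above) from +x and -x, 28 to 33 mm out.
- rotor (a joint): spring-loaded ring inside the mouth, rad, clockwise from above: 0 at rest. The seated cap's lugs push it; it reads about 0.12 less than the cap's turn from the entry slots (about 0.40 at the white marks). It pushes the cap back with 0.05 N m at first, 0.11 N m at the white marks. The lock click comes at 0.80, the stop at 0.93.
- cap: bayonet cap, loose, upright on the table, same either way round, 0.10 to 0.21 kg: steel plug 32 mm in diameter, 0 to 20 mm up; two lugs 8 mm wide, 5 mm high at its foot reaching 24 mm out along +x and -x; brass disc 52 mm in diameter, 20 to 26 mm up. Origin: centre of the plug's underside; z up. Enters with its x along the lantern's x; fully seated, its origin is 56 mm above the lantern's.
- cap_bar (a point): centre of the top of the cap's upright grip bar, 56 mm above the cap's origin; bar 46 mm long along the cap's x (over the lugs), 12 mm thick along y, 30 mm tall (26 to 56 mm above the cap's origin), a white line along its top
- blue_die: frosted blue acrylic die, 24 mm cube, a bystander; origin at the centre of its underside
- pinch_pot: small stoneware pinch pot, 68 mm across, 42 mm tall, a bystander; origin at the centre of its underside
- beetle: bronze beetle figurine on a 46 x 34 mm plinth, 25 mm tall, a bystander; origin at the centre of its underside
- oak_token: hexagonal oak token, 42 mm across the corners, 8 mm thick, lying flat, a bystander; origin at the centre of its underside
Things that resemble listed ones, but are neither listed nor needed, are in the scene too. What is shaped like the cap but purple is not meant. What is shaped like the lantern but purple is not meant.

How it is judged (in metres and radians):
On the way, in this order (a step that is already met when the one before it is completed fails the run):
1. the bolt is home in the keeper (value of joint bolt above 0.03 m), for 0.2 s.
2. the cap is seated in the lantern's mouth (value of joint bolt above 0.03 m and z of cap in the frame of lantern below 0.0595 m and horizontal distance between cap and lantern below 0.006 m), for 0.1 s.
At the end, for the whole second after the job is handed in: Bolt home (over 30 of 34 mm), lantern level in its cradle, cap upright and seated (within 3.5 mm of fully down, 6 mm of the axis), turned clockwise 30 degrees from the slots to within 9.5 degrees with the spring ring pushed round, and still gripped (over 2 N) (all of step 2 and horizontal distance between lantern and cradle below 0.006 m and angle between lantern's own z axis and vertical below 0.06 rad and z of cap in the frame of lantern above 0.05 m and angle between cap's own z axis and vertical below 0.12 rad and angle between the x axis of cap and the x axis of lantern, either way round between 0.36 and 0.69 rad and value of joint rotor above 0.18 rad and contact force between the fingers and cap above 2 N); the arm keeps its last pose, push and grip.
It fails at once if the cap was turned as far as the lock click (value of joint rotor above 0.8 rad).
It fails at once if a bystander was moved more than 30 mm (distance of any of blue_die, pinch_pot, beetle, oak_token from where it was at the start of the episode above 0.03 m).
It also fails if it takes over 56 s, if anything falls off the work surface, if the arm or the gripper's body presses on something with over 40 N, if the wrist force passes 120 N, or if a joint passes its speed limit or range.

### The arm

A 6-joint arm with a two-finger parallel gripper is mounted at the origin on the work surface. World frame = base frame: x ahead of the robot, y to its left, z up, the work surface at z = 0. Lengths are in mm, angles in rad, forces in N, time in s.
With the tool pointing down it reaches from about 300 to 875 mm from the base axis. Payload 6.4 kg.
Tool frame: the origin (TCP) lies on the front face of the gripper's body, between the roots of the fingers; the fingertips stand 73 mm ahead of it and the grasp point (between the pads) lies 54 mm ahead of it; z points along the fingers, y is the line along which they close (so a half turn about z gives the same grasp; the last joint's range is limited). The gripper opens to 85 mm and grips with 20 to 120 N. Pads are 22 mm wide; open, the fingers measure 114 mm over their backs; the gripper's body (76 mm by 85 mm) begins 54 mm behind the grasp point. The pads swing forward as they close: fully open they stand 13 mm farther back than shut.
Start: joints at [-1.437, 0.181, 1.607, -0, 1.354, -0.206], TCP at [191.663, -542.132, 303.888] pointing down, gripper open.
Joint ranges: [-2.99, 2.99], [-0.89, 2.07], [0.3, 2.58], [-1.14, 4.28], [0, 2.63], [-3.12, 3.12]. Speed limits (rad/s): [2.57, 2.57, 3.01, 3.14, 3.14, 3.14].

### API

Orientations are given as a unit quaternion [x, y, z, w].
In Python, from rig import sense, viewer, ticket gives the robot as it stands. The module is installed in compiled form; this text tells all that it offers.
- The arm moves only by the tool jog_arm, never from a script. Its argument "motion" is a list of rows, each an object with "angular": the turn, a rotation vector about the world's x, y, z in degrees, a list of three; "delta_pos": the shift along the world's x, y, z in m, a list of three; "grip": the opening, from 0 (shut) to 1 (fully open). A call has 1 to 20 rows; each row is the pose to reach, as a shift and turn from the pose commanded when the call began; what a row does not reach only later rows make up. A row lasts 1/12 s, in which the tool goes at most 41.7 mm and 7.16 degrees, less where a joint would pass 70% of its speed; a pose out of reach is approached as far as the arm can. A call with a gripper value outside its range is refused whole. The fingers move at their own pace and stop on an object; "force" is the grip in N (left out, the last holds). Time passes only in rows, so rows that repeat a pose let the fingers close. It gives the time, the measured TCP pose, the force, the opening and the grip force at its end, in the units of the state.
- sense(): the state, without advancing time (a new reading comes with each control period).
- viewer.grab_frame(name): name is "scene" or "top" or "wrist"; returns the picture (400x640x3 uint8, red, green, blue); there is no depth.
- viewer.camera_params(name): a dict with "fx", "fy", "cx", "cy" (pixels), "D" ([k1, k2, p1, p2, k3] as OpenCV has them; the pictures are not rectified), "R" (3x3) and "t" (3): a world point X has camera coordinates R X + t. Camera axes: x right, y down, z forward; pixel columns grow to the right and rows downward; lengths in mm; the calibration is good to about 2 mm. A picture is of the moment at which its call begins: read the wrist's pose just before it. camera_params takes no time and is no camera call; for the wrist camera it gives the pose at the moment of the call.
- ticket.close_job(): hands the job in; it is judged then, once.
The state is a dict: "time": time; "q": joint angles; "joint_velocities": joint speeds; "tau": joint torques, N m; "tcp_pos": TCP position; "ee_rot": TCP orientation; "contact_force": force on the tool from outside, world axes, zero at the start; "moment": the same for the moment, N m; "finger_gap": opening from 0.0 (shut) to 1.0 (fully open); "finger_force": force on a finger pad.
Only numpy, scipy, OpenCV 4.12 (cv2) and the standard library are available. Lean on these libraries where they do the work, as an engineer would, in place of code of your own. Each camera call takes 0.05 s, during which the arm holds its last target. There are 200 camera calls.

## Working session

There is one attempt and no reset: what is moved stays moved. The work goes in short steps, Python scripts to look and compute and a tool call to move; the robot and the scene stay as the last step left them, time stands still between calls to the robot, and variables do not carry over. Pictures are saved under pics/ and viewed, at most 10 in all, crops included, and the job is handed in when it is done.

Besides the shell and the picture viewer there is one more tool, called after "Emit:" as name(argument=value, ...), one argument or row to a line, values as JSON. jog_arm: Moves the arm, as the interface text tells. Its arguments: {"type":"object","properties":{"motion":{"type":"array"},"force":{"type":"number"}},"required":["motion"]}

```bash
mkdir -p pics; python3 - <<'E'
from rig import sense, viewer
import cv2,numpy as np
s=sense();print(s['time'],s['tcp_pos'],s['ee_rot'],s['finger_gap'])
for n in ['top','scene']:
    f=viewer.grab_frame(n);cv2.imwrite(f'pics/{n}0.png',f[:,:,::-1]);p=viewer.camera_params(n);print(n,{k:np.round(v,4).tolist() for k,v in p.items()})
E
```

```text
0.0 [ 191.5947229  -541.67227324  302.97195664] [ 9.85601637e-01  1.69081709e-01  3.16849910e-05 -8.87053637e-04] 0.999170764493089
top {'fx': 450.9962, 'fy': 450.9962, 'cx': 322.8662, 'cy': 195.1664, 'D': [-0.0672, 0.0, 0.0, 0.0, 0.0], 'R': [[-0.0223, -0.9995, -0.0215], [-0.9943, 0.0244, -0.1041], [0.1045, 0.0191, -0.9943]], 't': [31.2955, 558.4056, 1039.2895]}
scene {'fx': 379.3837, 'fy': 379.3837, 'cx': 319.2895, 'cy': 200.6009, 'D': [-0.0125, 0.0, 0.0, 0.0, 0.0], 'R': [[0.2474, 0.9689, -0.0116], [0.7936, -0.2095, -0.5712], [-0.5558, 0.1321, -0.8207]], 't': [-156.6292, -386.4432, 1194.1036]}
```

View pics/top0.png

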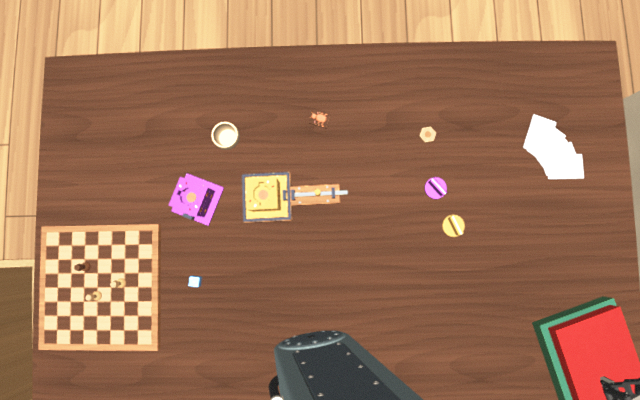

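View pics/scene0.png

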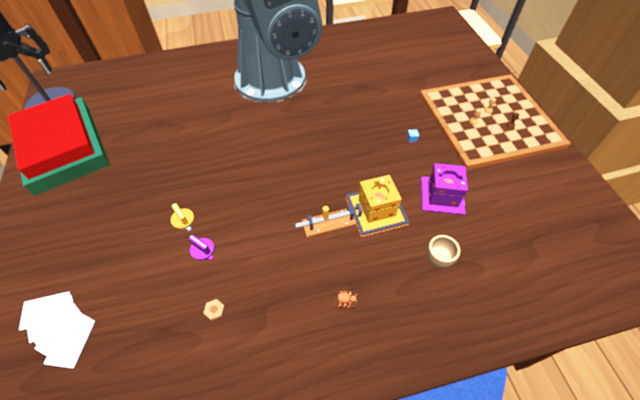

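The top view shows cap candidates: yellow/brass (453,226) and purple (436,188). It shows lantern candidates: brass (267,197) and purple (197,199). By the description I choose the brass ones, and I'll check them in a close crop and measure them.

```bash
cat > h.py <<'E'
import numpy as np,cv2
from rig import sense,viewer
def cam(n):
    p=viewer.camera_params(n);K=np.array([[p['fx'],0,p['cx']],[0,p['fy'],p['cy']],[0,0,1.]])
    return K,np.array(p['D'],float),np.array(p['R']),np.array(p['t'],float)
def back(c,uv,z):
    K,D,R,t=c;n=cv2.undistortPoints(np.array(uv,float).reshape(-1,1,2),K,D).reshape(-1,2)
    d=np.c_[n,np.ones(len(n))]@R;o=-R.T@t
    return o+d*((z-o[2])/d[:,2])[:,None]
def proj(c,X):
    K,D,R,t=c;return cv2.projectPoints(np.array(X,float).reshape(-1,1,3),cv2.Rodrigues(R)[0],t,K,D)[0].reshape(-1,2)
E
python3 - <<'E'
from h import *
c=cam('top');print(back(c,[[453,226],[436,188]],50).round(),back(c,[[318,193]],66).round(),back(c,[[265,196]],84).round(),proj(c,[[0,0,0]]))
im=cv2.imread('pics/top0.png')
a=cv2.resize(im[160:250,230:350],None,fx=5,fy=5,interpolation=cv2.INTER_CUBIC)
b=cv2.resize(im[160:250,420:475],None,fx=3.6,fy=5,interpolation=cv2.INTER_CUBIC)
cv2.imwrite('pics/crop0.png',np.hstack([a,b]))
w=viewer.grab_frame('wrist')
p=viewer.camera_params('wrist');print({k:np.round(v,4).tolist() for k,v in p.items()})
E
```

```text
[[ 478. -281.   50.]
 [ 567. -246.   50.]] [[560.  29.  66.]] [[555. 148.  84.]] [[336.18259903 432.77056566]]
{'fx': 308.8449, 'fy': 308.8449, 'cx': 317.9787, 'cy': 201.9478, 'D': [-0.0279, 0.0, 0.0, 0.0, 0.0], 'R': [[0.3322, -0.9432, 0.0005], [-0.8923, -0.3142, 0.3241], [-0.3056, -0.1081, -0.946]], 't': [-575.6533, -42.238, 380.1023]}
```

View pics/crop0.png

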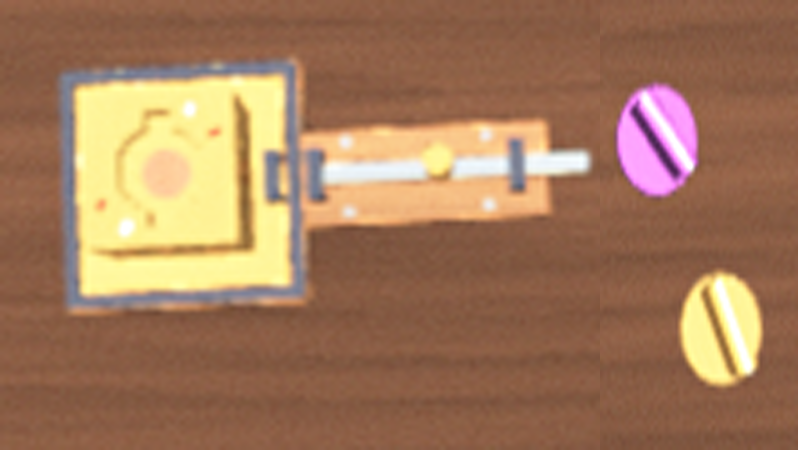

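The brass lantern is on the left, with the mouth near original pixel (263,194). The knob is at (317,192) with the staples on either side. The brass cap is at (453,226), and its bar runs roughly 25° off world x. The purple ones are decoys. Next I'll get a closer wrist view over the cap.

Emit:
jog_arm(
  motion=[
    {"delta_pos": [0.03,0.028,0],"angular": [0,0,0],"grip": 1},
    {"delta_pos": [0.06,0.056,0],"angular": [0,0,0],"grip": 1},
    {"delta_pos": [0.09,0.084,0],"angular": [0,0,0],"grip": 1},
    {"delta_pos": [0.12,0.112,0],"angular": [0,0,0],"grip": 1},
    {"delta_pos": [0.15,0.14,0],"angular": [0,0,0],"grip": 1},
    {"delta_pos": [0.18,0.168,0],"angular": [0,0,0],"grip": 1},
    {"delta_pos": [0.21,0.196,0],"angular": [0,0,0],"grip": 1},
    {"delta_pos": [0.24,0.224,0],"angular": [0,0,0],"grip": 1},
    {"delta_pos": [0.26,0.245,0],"angular": [0,0,0],"grip": 1},
    {"delta_pos": [0.28,0.26,0],"angular": [0,0,0],"grip": 1},
    {"delta_pos": [0.28,0.26,0],"angular": [0,0,0],"grip": 1},
    {"delta_pos": [0.28,0.26,0],"angular": [0,0,0],"grip": 1},
    {"delta_pos": [0.28,0.26,0],"angular": [0,0,0],"grip": 1},
  ],
)

```text
time: 1.23
tcp_pos: [471.3, -282.3, 303.6]
ee_rot: [0.986, 0.169, -0.0, -0.0]
contact_force: [0.7, 0.5, 0.8]
finger_gap: 0.997
finger_force: 0.0
```

```bash
python3 - <<'E'
from h import *
import pickle
c=cam('wrist');f=viewer.grab_frame('wrist');s=sense();print(s['time'],s['tcp_pos'],s['q'])
cv2.imwrite('pics/wcap.png',f[:,:,::-1]);pickle.dump(c,open('wcap.pkl','wb'))
print(proj(c,[478,-281,50]))
E
```

```text
1.2833 [ 471.01553036 -282.71932407  303.62222776] [-7.56509555e-01  1.24343612e-01  1.67178748e+00 -4.35974712e-04
  1.34603888e+00  4.75322884e-01]
[[317.82911453 170.62418592]]
```

View pics/wcap.png

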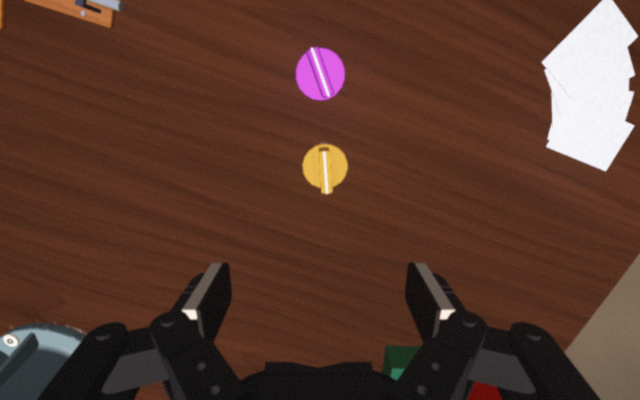

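The wrist view shows the brass cap at about (325,167) with its white line running from about (323,148) to (327,193), and the purple decoy at (320,74). I'll measure the cap and move on over the bolt and lantern.

```bash
python3 - <<'E'
from h import *
import pickle
c=pickle.load(open('wcap.pkl','rb'));im=cv2.imread('pics/wcap.png');hsv=cv2.cvtColor(im,cv2.COLOR_BGR2HSV)
roi=np.zeros(im.shape[:2],bool);roi[130:210,290:365]=1
w=roi&(hsv[...,1]<80)&(hsv[...,2]>170)
v,u=np.nonzero(w);P=back(c,np.c_[u,v],56)[:,:2];m=(P.max(0)+P.min(0))/2
d=cv2.fitLine(P.astype(np.float32),cv2.DIST_L2,0,.01,.01).ravel();t=(P-d[2:])@d[:2]
mid=d[2:]+d[:2]*(t.max()+t.min())/2
print('bar',len(u),mid,'len',np.ptp(t),'yaw',np.degrees(np.arctan(d[1]/d[0])))
y=roi&(hsv[...,0]>12)&(hsv[...,0]<35)&(hsv[...,1]>110)&(hsv[...,2]>110)
cn=max(cv2.findContours(y.astype(np.uint8),0,1)[0],key=cv2.contourArea).reshape(-1,2)
Q=back(c,cn,26)[:,:2].astype(np.float32)
print('disc',cv2.minEnclosingCircle(Q),cv2.fitEllipse(Q))
E
```

```text
bar 131 [ 480.02563304 -288.46221115] len 45.54125333830577 yaw 23.70965
disc ((476.9920654296875, -290.1022033691406), 30.263540267944336) ((478.27001953125, -289.26129150390625), (52.82239532470703, 53.195194244384766), 20.0410213470459)
```

Emit:
jog_arm(
  motion=[
    {"delta_pos": [0.008,0.036,0],"angular": [0,0,-2],"grip": 1},
    {"delta_pos": [0.016,0.072,0],"angular": [0,0,-4],"grip": 1},
    {"delta_pos": [0.025,0.108,0],"angular": [0,0,-6],"grip": 1},
    {"delta_pos": [0.034,0.144,0],"angular": [0,0,-8],"grip": 1},
    {"delta_pos": [0.042,0.18,0],"angular": [0,0,-10],"grip": 1},
    {"delta_pos": [0.05,0.216,0],"angular": [0,0,-12],"grip": 1},
    {"delta_pos": [0.058,0.252,0],"angular": [0,0,-14],"grip": 1},
    {"delta_pos": [0.066,0.288,0],"angular": [0,0,-16],"grip": 1},
    {"delta_pos": [0.075,0.32,0],"angular": [0,0,-18],"grip": 1},
    {"delta_pos": [0.085,0.35,0],"angular": [0,0,-19],"grip": 1},
    {"delta_pos": [0.085,0.36,0],"angular": [0,0,-19],"grip": 1},
    {"delta_pos": [0.085,0.36,0],"angular": [0,0,-19],"grip": 1},
    {"delta_pos": [0.085,0.36,0],"angular": [0,0,-19],"grip": 1},
    {"delta_pos": [0.085,0.36,0],"angular": [0,0,-19],"grip": 1},
  ],
)

```text
time: 2.45
tcp_pos: [556.4, 76.1, 303.7]
ee_rot: [1.0, 0.003, -0.0, 0.0]
contact_force: [-0.3, -0.6, 0.0]
finger_gap: 0.999
finger_force: 0.0
```

```bash
python3 - <<'E'
from h import *
import pickle
c=cam('wrist');f=viewer.grab_frame('wrist');s=sense();print(s['time'],s['tcp_pos'],s['q'])
cv2.imwrite('pics/wlan.png',f[:,:,::-1]);pickle.dump(c,open('wlan.pkl','wb'))
print(proj(c,[[560,29,66],[555,148,84]]))
cv2.imwrite('pics/wlan_c.png',cv2.resize(f[50:290,140:500,::-1],None,fx=2.2,fy=2.2,interpolation=cv2.INTER_CUBIC))
E
```

```text
2.5 [556.49000798  75.97836881 303.81050133] [-7.53825202e-02  1.51470653e-01  1.64088558e+00 -5.30611185e-04
  1.34951267e+00  1.48940913e+00]
[[362.0945006  177.99036943]
 [242.67755996 187.02532549]]
```

View pics/wlan_c.png

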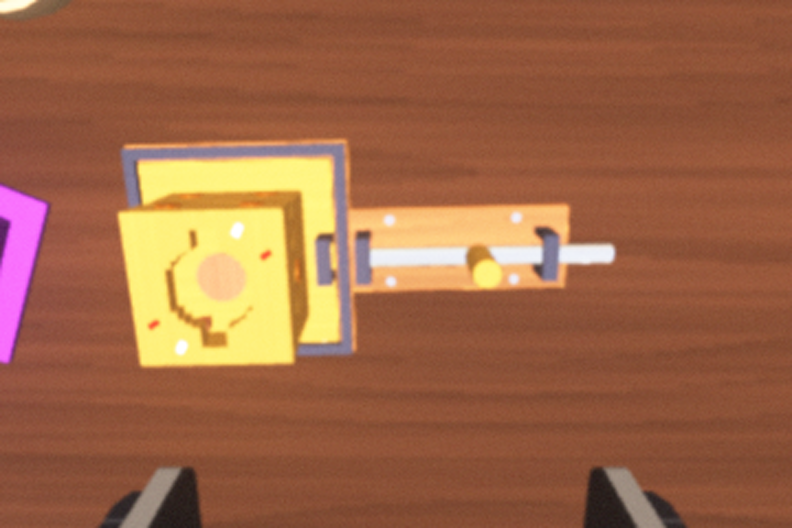

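The crop shows the lantern top with corners at about (120,212), (284,207), (295,362), (140,367) and marks symmetric about (209,288). The knob top is at (486,274). The slots point up and down, which is lantern ±x.

```bash
python3 - <<'E'
from h import *
import pickle
c=pickle.load(open('wlan.pkl','rb'))
U=lambda p:np.array(p,float)/2.2+[139.77+.0,49.77]
L=back(c,U([[120,212],[284,207],[295,362],[140,367]]),84)[:,:2];print('corners',L.round(1).tolist(),'ctr',L.mean(0))
M=back(c,U([[237,230],[181,347],[266,255],[153,324]]),84)[:,:2];print('marks',M[:2].mean(0),M[2:].mean(0))
ang=lambda v:np.degrees(np.arctan2(v[1],v[0]))
print('yaw marks',ang(M[0]-M[1])+30,ang(M[2]-M[3])+60)
print('yaw edges',ang(L[0]-L[1])-90,ang(L[3]-L[2])-90,ang(L[0]-L[3]),ang(L[1]-L[2]))
print('knob',back(c,U([[486,274]]),66))
T=back(c,U([[350,209],[569,205],[565,288],[353,293]]),8)[:,:2];print('tongue yaw',ang(T[0]-T[1])-90,ang(T[3]-T[2])-90, 'endmid',T[1:3].mean(0))
C=back(c,U([[122,147],[348,141],[354,351]]),14)[:,:2];print('lip yaw',ang(C[0]-C[1])-90,ang(C[1]-C[2]),'ctr',(C[0]+C[2])/2)
# same from top camera
ct=cam('top');V=lambda p:np.array(p,float)/5+[229.9,159.9]
print('top knob',back(ct,V([[437,158]]),66),'lantern marks',back(ct,V([[158,168]]),84))
E
```

```text
corners [[594.8, 190.7], [597.0, 120.5], [526.6, 118.6], [523.7, 190.2]] ctr [560.51960676 154.99778246]
marks [560.38065117 155.69728212] [560.41972986 155.56015599]
yaw marks 1.4286282387645208 1.0716344557877946
yaw edges 1.8573180903063502 2.2675960879370365 0.41108168772771914 1.4913608543843877
knob [[563.86807434  30.65040639  66.        ]]
tongue yaw 1.3954869392665898 1.6943690190449985 endmid [564.90460099 -21.45154828]
lip yaw 1.5712813619082908 0.8344039451690712 ctr [561.7663242 154.4295178]
top knob [[563.901277    30.07962022  66.        ]] lantern marks [[560.4368436  155.67689313  84.        ]]
```

Emit:
jog_arm(
  motion=[
    {"delta_pos": [0.003,-0.016,-0.02],"angular": [0,0,1.4],"grip": 0.55},
    {"delta_pos": [0.006,-0.032,-0.05],"angular": [0,0,1.4],"grip": 0.55},
    {"delta_pos": [0.007,-0.0465,-0.08],"angular": [0,0,1.4],"grip": 0.55},
    {"delta_pos": [0.007,-0.0465,-0.1],"angular": [0,0,1.4],"grip": 0.55},
    {"delta_pos": [0.007,-0.0465,-0.11],"angular": [0,0,1.4],"grip": 0.55},
    {"delta_pos": [0.007,-0.0465,-0.11],"angular": [0,0,1.4],"grip": 0.55},
    {"delta_pos": [0.007,-0.0465,-0.11],"angular": [0,0,1.4],"grip": 0.55},
  ],
  force=30,
)

```text
time: 3.08
tcp_pos: [563.8, 30.7, 194.3]
ee_rot: [1.0, 0.016, -0.0, -0.0]
contact_force: [0.6, -0.3, 0.3]
finger_gap: 0.552
finger_force: 0.0
```

```bash
python3 - <<'E'
from h import *
P=[]
for i in range(5):
    f=viewer.grab_frame('wrist');s=sense();P.append(s['tcp_pos'])
c=cam('wrist')
print(s['time'],np.mean(P,0),np.std(P,0),s['ee_rot'],s['finger_gap'])
print(proj(c,[[563.9,30.5,66]]))
cv2.imwrite('pics/wk.png',f[:,:,::-1])
E
```

```text
3.3333 [564.61112235  31.27152319 195.64425768] [0.1211081  0.18851424 0.20202136] [9.99861908e-01 1.65572070e-02 1.40156003e-03 2.44979965e-04] 0.5487469434762793
[[317.41664987 222.75004444]]
```

View pics/wk.png

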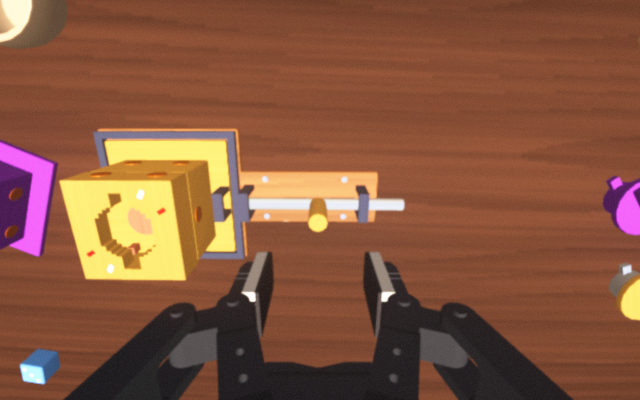

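The knob top at (318,221) agrees with the prediction and lies midway between the fingers. I'll descend and grip it.

Emit:
jog_arm(
  motion=[
    {"delta_pos": [0,-0.0005,-0.02],"angular": [0,0,0],"grip": 0.55},
    {"delta_pos": [0,-0.0005,-0.04],"angular": [0,0,0],"grip": 0.55},
    {"delta_pos": [0,-0.0005,-0.06],"angular": [0,0,0],"grip": 0.55},
    {"delta_pos": [0,-0.0005,-0.075],"angular": [0,0,0],"grip": 0.55},
    {"delta_pos": [0,-0.0005,-0.081],"angular": [0,0,0],"grip": 0.55},
    {"delta_pos": [0,-0.0005,-0.081],"angular": [0,0,0],"grip": 0.05},
    {"delta_pos": [0,-0.0005,-0.081],"angular": [0,0,0],"grip": 0.05},
    {"delta_pos": [0,-0.0005,-0.081],"angular": [0,0,0],"grip": 0.05},
    {"delta_pos": [0,-0.0005,-0.081],"angular": [0,0,0],"grip": 0.05},
    {"delta_pos": [0,-0.0005,-0.081],"angular": [0,0,0],"grip": 0.05},
    {"delta_pos": [0,-0.0005,-0.081],"angular": [0,0,0],"grip": 0.05},
  ],
)

```text
time: 4.25
tcp_pos: [564.6, 30.8, 114.2]
ee_rot: [1.0, 0.016, 0.001, 0.0]
contact_force: [-0.8, 0.9, 5.6]
finger_gap: 0.152
finger_force: 29.7
```

Emit:
jog_arm(
  motion=[
    {"delta_pos": [0,0.004,0],"angular": [0,0,0],"grip": 0.05},
    {"delta_pos": [0,0.008,0],"angular": [0,0,0],"grip": 0.05},
    {"delta_pos": [0,0.012,0],"angular": [0,0,0],"grip": 0.05},
    {"delta_pos": [0,0.016,0],"angular": [0,0,0],"grip": 0.05},
    {"delta_pos": [-0.0005,0.02,0],"angular": [0,0,0],"grip": 0.05},
    {"delta_pos": [-0.0005,0.023,0],"angular": [0,0,0],"grip": 0.05},
    {"delta_pos": [-0.0005,0.025,0],"angular": [0,0,0],"grip": 0.05},
    {"delta_pos": [-0.0005,0.025,0],"angular": [0,0,0],"grip": 0.05},
  ],
)

```text
time: 4.92
tcp_pos: [563.9, 55.9, 114.2]
ee_rot: [1.0, 0.016, 0.001, 0.0]
contact_force: [-1.0, 0.9, 7.7]
finger_gap: 0.152
finger_force: 30.0
```

Emit:
jog_arm(
  motion=[
    {"delta_pos": [0,0.0015,0],"angular": [0,0,0],"grip": 0.05},
    {"delta_pos": [0,0.003,0],"angular": [0,0,0],"grip": 0.05},
    {"delta_pos": [0,0.0045,0],"angular": [0,0,0],"grip": 0.05},
    {"delta_pos": [0,0.0045,0],"angular": [0,0,0],"grip": 0.05},
  ],
)

```text
time: 5.25
tcp_pos: [563.9, 59.4, 114.2]
ee_rot: [1.0, 0.017, 0.001, 0.001]
contact_force: [-1.5, -3.9, 7.7]
finger_gap: 0.145
finger_force: 30.1
```

Emit:
jog_arm(
  motion=[
    {"delta_pos": [0,0.0015,0],"angular": [0,0,0],"grip": 0.05},
    {"delta_pos": [0,0.003,0],"angular": [0,0,0],"grip": 0.05},
    {"delta_pos": [0,0.003,0],"angular": [0,0,0],"grip": 0.05},
  ],
)

```text
time: 5.5
tcp_pos: [563.9, 59.9, 114.2]
ee_rot: [1.0, 0.017, 0.0, 0.003]
contact_force: [-4.9, -17.1, 8.3]
finger_gap: 0.151
finger_force: 30.5
```

Emit:
jog_arm(
  motion=[
    {"delta_pos": [0,-0.002,0],"angular": [0,0,0],"grip": 0.45},
    {"delta_pos": [0,-0.003,0],"angular": [0,0,0],"grip": 0.45},
    {"delta_pos": [0,-0.003,0],"angular": [0,0,0],"grip": 0.45},
    {"delta_pos": [0,-0.003,0],"angular": [0,0,0],"grip": 0.45},
    {"delta_pos": [0,-0.003,0.02],"angular": [0,0,0],"grip": 0.45},
    {"delta_pos": [0,-0.003,0.05],"angular": [0,0,0],"grip": 0.45},
    {"delta_pos": [0,-0.003,0.08],"angular": [0,0,0],"grip": 0.45},
    {"delta_pos": [0,-0.003,0.1],"angular": [0,0,0],"grip": 0.45},
    {"delta_pos": [0,-0.003,0.1],"angular": [0,0,0],"grip": 0.45},
  ],
)

```text
time: 6.25
tcp_pos: [565.8, 60.7, 218.1]
ee_rot: [1.0, 0.017, 0.004, 0.0]
contact_force: [0.3, -0.9, 0.8]
finger_gap: 0.452
finger_force: 0.0
```

```bash
python3 - <<'E'
from h import *
import pickle
c=cam('wrist');f=viewer.grab_frame('wrist');s=sense();print(s['time'],s['tcp_pos'],s['finger_gap'])
pickle.dump(c,open('wb.pkl','wb'));cv2.imwrite('pics/wb.png',f[:,:,::-1])
cv2.imwrite('pics/wb_c.png',cv2.resize(f[110:310,110:430,::-1],None,fx=2.5,fy=2.5,interpolation=cv2.INTER_CUBIC))
E
```

```text
6.3 [564.68589512  60.71227016 215.66243459] 0.45116854483089924
```

View pics/wb_c.png

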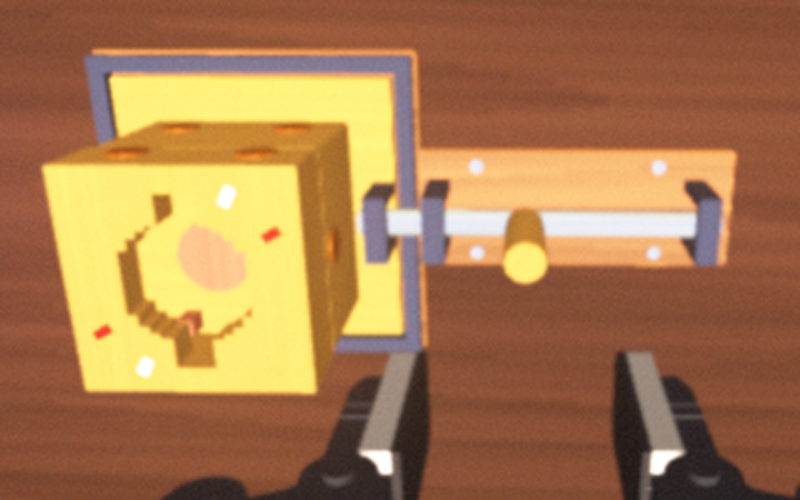

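The bolt is home: the rod passes through the keeper, and the knob is at crop (525,262). I'll re-measure the mouth and go back over the cap.

```bash
python3 - <<'E'
from h import *
import pickle
c=pickle.load(open('wb.pkl','rb'))
U=lambda p:np.array(p,float)/2.5+[109.8,109.8]
M=back(c,U([[227,197],[145,367],[271,235],[102,332]]),84)[:,:2];ang=lambda v:np.degrees(np.arctan2(v[1],v[0]))
print(M[:2].mean(0),M[2:].mean(0),ang(M[0]-M[1])+30,ang(M[2]-M[3])+60)
L=back(c,U([[43,167],[298,164],[317,393],[85,391]]),84)[:,:2];print(L.mean(0),ang(L[0]-L[1])-90,ang(L[3]-L[2])-90,ang(L[0]-L[3]),ang(L[1]-L[2]))
E
```

```text
[560.06529187 155.92161202] [560.27224922 155.88421939] 1.2866119274592052 1.3487314077364942
[560.34601335 155.49310979] 2.3633696963783564 1.5162955231314328 1.1101847211865954 1.2295480256102633
```

Emit:
jog_arm(
  motion=[
    {"delta_pos": [-0.009,-0.037,0],"angular": [0,0,2.3],"grip": 0.6},
    {"delta_pos": [-0.018,-0.074,0],"angular": [0,0,4.6],"grip": 0.6},
    {"delta_pos": [-0.027,-0.11,0],"angular": [0,0,7],"grip": 0.6},
    {"delta_pos": [-0.036,-0.147,0],"angular": [0,0,9.3],"grip": 0.6},
    {"delta_pos": [-0.045,-0.184,0],"angular": [0,0,11.6],"grip": 0.6},
    {"delta_pos": [-0.054,-0.22,0],"angular": [0,0,14],"grip": 0.6},
    {"delta_pos": [-0.063,-0.257,0],"angular": [0,0,16.3],"grip": 0.6},
    {"delta_pos": [-0.072,-0.294,0],"angular": [0,0,18.6],"grip": 0.6},
    {"delta_pos": [-0.08,-0.33,0],"angular": [0,0,21],"grip": 0.6},
    {"delta_pos": [-0.085,-0.35,-0.01],"angular": [0,0,21.8],"grip": 0.6},
    {"delta_pos": [-0.085,-0.35,-0.015],"angular": [0,0,21.8],"grip": 0.6},
    {"delta_pos": [-0.085,-0.35,-0.015],"angular": [0,0,21.8],"grip": 0.6},
    {"delta_pos": [-0.085,-0.35,-0.015],"angular": [0,0,21.8],"grip": 0.6},
    {"delta_pos": [-0.085,-0.35,-0.015],"angular": [0,0,21.8],"grip": 0.6},
  ],
)

```text
time: 7.47
tcp_pos: [478.3, -288.2, 197.3]
ee_rot: [0.979, 0.206, -0.0, -0.001]
contact_force: [0.0, -0.7, 0.9]
finger_gap: 0.603
finger_force: 0.0
```

```bash
python3 - <<'E'
from h import *
P=[]
for i in range(5):
    f=viewer.grab_frame('wrist');s=sense();P.append(s['tcp_pos'])
c=cam('wrist');print(s['time'],np.mean(P,0),s['ee_rot'])
im=f[:,:,::-1].copy();hsv=cv2.cvtColor(im,cv2.COLOR_BGR2HSV)
a=proj(c,[480,-288.5,56])[0];print(a)
roi=np.zeros(im.shape[:2],bool);x,y=a.astype(int);roi[y-40:y+40,x-14:x+14]=1
w=roi&(hsv[...,1]<90)&(hsv[...,2]>160)
v,u=np.nonzero(w);Q=back(c,np.c_[u,v],56)[:,:2]
d=cv2.fitLine(Q.astype(np.float32),cv2.DIST_L2,0,.01,.01).ravel();t=(Q-d[2:])@d[:2]
print('bar',len(u),d[2:]+d[:2]*(t.max()+t.min())/2,'len',np.ptp(t),'yaw',np.degrees(np.arctan(d[1]/d[0])))
cv2.imwrite('pics/wc2.png',im)
E
```

```text
7.7167 [ 478.63588392 -288.6046133   198.07996609] [9.78611035e-01 2.05719081e-01 1.91283642e-04 2.56181804e-04]
[316.71043132 212.40032928]
bar 1515 [ 482.64456372 -286.51057354] len 54.75828444792246 yaw 24.91098
```

View pics/wc2.png

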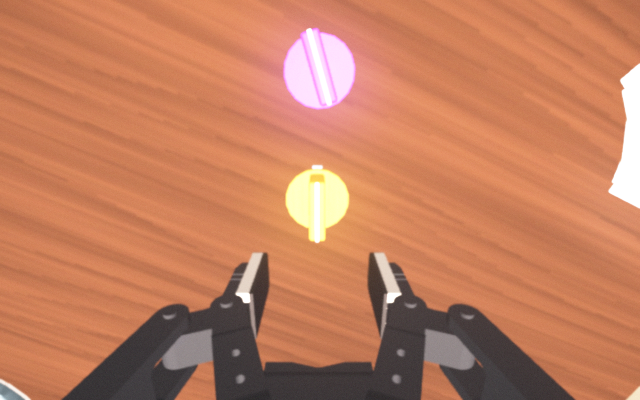

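The exposure is bright, but the brass cap's bar runs vertically at u≈317, from v≈182 to 241. That puts its centre at the predicted point and lines it up with the fingers. I'll descend and grip.

Emit:
jog_arm(
  motion=[
    {"delta_pos": [0.001,0,-0.03],"angular": [0,0,0],"grip": 0.6},
    {"delta_pos": [0.0015,0,-0.055],"angular": [0,0,0],"grip": 0.6},
    {"delta_pos": [0.0015,0,-0.075],"angular": [0,0,0],"grip": 0.6},
    {"delta_pos": [0.0015,0,-0.088],"angular": [0,0,0],"grip": 0.6},
    {"delta_pos": [0.0015,0,-0.094],"angular": [0,0,0],"grip": 0.6},
    {"delta_pos": [0.0015,0,-0.094],"angular": [0,0,0],"grip": 0.05},
    {"delta_pos": [0.0015,0,-0.094],"angular": [0,0,0],"grip": 0.05},
    {"delta_pos": [0.0015,0,-0.094],"angular": [0,0,0],"grip": 0.05},
    {"delta_pos": [0.0015,0,-0.094],"angular": [0,0,0],"grip": 0.05},
    {"delta_pos": [0.0015,0,-0.094],"angular": [0,0,0],"grip": 0.05},
    {"delta_pos": [0.0015,0,-0.094],"angular": [0,0,0],"grip": 0.05},
    {"delta_pos": [0.0015,0,-0.094],"angular": [0,0,0],"grip": 0.05},
  ],
  force=60,
)

```text
time: 8.72
tcp_pos: [480.2, -290.1, 104.9]
ee_rot: [0.979, 0.205, 0.001, 0.001]
contact_force: [-0.2, 0.8, 6.0]
finger_gap: 0.129
finger_force: 61.0
```

```bash
python3 - <<'E'
from h import *
P=[]
for i in range(5):
    f=viewer.grab_frame('wrist');s=sense();P.append(s['tcp_pos'])
print(s['time'],np.mean(P,0),s['ee_rot'],s['contact_force'],s['finger_force'],s['finger_gap'])
E
```

```text
8.9667 [ 480.17956906 -290.13996859  104.91816469] [9.78750048e-01 2.05055198e-01 4.86642865e-04 6.87257525e-04] [-0.98814401  0.90287252  5.95471339] 61.16175055503845 0.12505151834540462
```

Emit:
jog_arm(
  motion=[
    {"delta_pos": [0,0,0.015],"angular": [0,0,0],"grip": 0.05},
    {"delta_pos": [0,0,0.04],"angular": [0,0,0],"grip": 0.05},
    {"delta_pos": [0,0.005,0.07],"angular": [0,0,-1],"grip": 0.05},
    {"delta_pos": [0.002,0.02,0.1],"angular": [0,0,-2],"grip": 0.05},
    {"delta_pos": [0.008,0.05,0.115],"angular": [0,0,-4],"grip": 0.05},
    {"delta_pos": [0.014,0.085,0.12],"angular": [0,0,-6],"grip": 0.05},
    {"delta_pos": [0.02,0.12,0.12],"angular": [0,0,-8],"grip": 0.05},
    {"delta_pos": [0.026,0.155,0.12],"angular": [0,0,-10],"grip": 0.05},
    {"delta_pos": [0.032,0.19,0.12],"angular": [0,0,-12],"grip": 0.05},
    {"delta_pos": [0.038,0.225,0.12],"angular": [0,0,-14],"grip": 0.05},
    {"delta_pos": [0.045,0.26,0.12],"angular": [0,0,-16],"grip": 0.05},
    {"delta_pos": [0.052,0.295,0.12],"angular": [0,0,-18],"grip": 0.05},
    {"delta_pos": [0.06,0.33,0.12],"angular": [0,0,-20],"grip": 0.05},
    {"delta_pos": [0.066,0.365,0.12],"angular": [0,0,-22],"grip": 0.05},
    {"delta_pos": [0.072,0.4,0.12],"angular": [0,0,-22.3],"grip": 0.05},
    {"delta_pos": [0.077,0.43,0.12],"angular": [0,0,-22.3],"grip": 0.05},
    {"delta_pos": [0.08,0.445,0.12],"angular": [0,0,-22.3],"grip": 0.05},
    {"delta_pos": [0.08,0.445,0.12],"angular": [0,0,-22.3],"grip": 0.05},
    {"delta_pos": [0.08,0.445,0.12],"angular": [0,0,-22.3],"grip": 0.05},
    {"delta_pos": [0.08,0.445,0.12],"angular": [0,0,-22.3],"grip": 0.05},
  ],
)

```text
time: 10.63
tcp_pos: [559.3, 154.8, 223.4]
ee_rot: [1.0, 0.012, -0.001, 0.0]
contact_force: [-0.1, -0.2, -1.1]
finger_gap: 0.128
finger_force: 60.1
```

```bash
python3 - <<'E'
from h import *
P=[]
for i in range(6):
    f=viewer.grab_frame('wrist');s=sense();P.append(s['tcp_pos'])
c=cam('wrist')
m=np.mean(P,0);print(s['time'],m,s['ee_rot'],s['contact_force'],s['finger_force'],s['finger_gap'])
q=s['ee_rot'];y=2*np.arctan2(q[1],q[0]);print('yaw',np.degrees(y))
e=np.array([np.cos(y),np.sin(y),0])*23;b=m+[0,0,-49]
print('pred bar ends',proj(c,[b+e,b-e]))
cv2.imwrite('pics/wm.png',cv2.resize(f[100:400,120:520,::-1],None,fx=2,fy=2))
E
```

```text
10.9333 [559.60165065 154.30849272 223.78792976] [9.99936255e-01 1.12908528e-02 3.86407636e-05 3.32049869e-05] [-0.45403992  0.43476795 -1.76856715] 60.058701038360596 0.1307923325448064
yaw 1.2938639152813125
pred bar ends [[315.6380979  243.97703924]
 [315.99351215 330.32342789]]
```

View pics/wm.png

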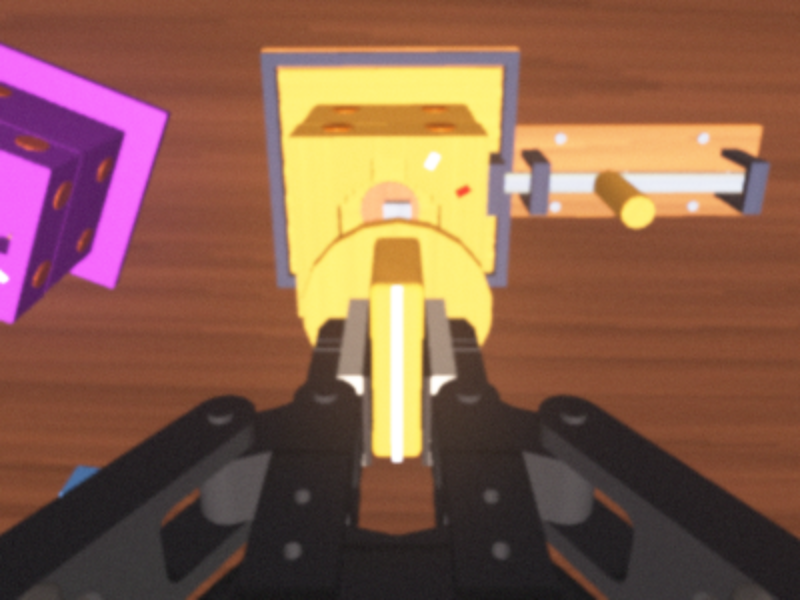

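The cap is held and the bar runs from (397,283) to (398,460), midway between the pads. The white mark at (432,160) and the red mark at (462,190) are visible for checking the mouth. I'll compare the cap and the mouth through the same camera.

```bash
python3 - <<'E'
from h import *
c=cam('wrist')
U=lambda p:np.array(p,float)/2+[119.75,99.75]
yaw=np.radians(1.4)
for a,r,px in((30,30.5,[432,160]),(60,30.5,[462,190])):
    t=yaw-np.radians(a);off=np.array([np.cos(t),np.sin(t)])*r
    print('mouth est',back(c,U([px]),84)[0,:2]-off)
for z in (173,175,177):
  B=back(c,U([[397,283],[398,460]]),z);d=B[0]-B[1];print(z,'bar',B.mean(0),np.linalg.norm(d),np.degrees(np.arctan2(d[1],d[0])))
E
```

```text
mouth est [560.58436375 155.85143702]
mouth est [560.65035573 156.12562688]
173 bar [559.21590394 153.07156956 173.        ] 47.656776466666024 1.5376697158519297
175 bar [560.59008673 153.10914371 175.        ] 46.87102618373865 1.5376697158519648
177 bar [561.96426953 153.14671787 177.        ] 46.085275900811276 1.5376697158519306
```

Emit:
jog_arm(
  motion=[
    {"delta_pos": [0.0003,0.0025,-0.01],"angular": [0,0,0],"grip": 0.05},
    {"delta_pos": [0.0003,0.0025,-0.022],"angular": [0,0,0],"grip": 0.05},
    {"delta_pos": [0.0003,0.0025,-0.03],"angular": [0,0,0],"grip": 0.05},
    {"delta_pos": [0.0003,0.0025,-0.034],"angular": [0,0,0],"grip": 0.05},
    {"delta_pos": [0.0003,0.0025,-0.037],"angular": [0,0,0],"grip": 0.05},
    {"delta_pos": [0.0003,0.0025,-0.04],"angular": [0,0,0],"grip": 0.05},
    {"delta_pos": [0.0003,0.0025,-0.04],"angular": [0,0,0],"grip": 0.05},
  ],
)

```text
time: 11.52
tcp_pos: [559.7, 157.9, 183.2]
ee_rot: [1.0, 0.012, -0.0, 0.0]
contact_force: [-0.4, 0.6, -1.0]
finger_gap: 0.126
finger_force: 60.1
```

Emit:
jog_arm(
  motion=[
    {"delta_pos": [0,0,-0.003],"angular": [0,0,0],"grip": 0.05},
    {"delta_pos": [0,0,-0.006],"angular": [0,0,0],"grip": 0.05},
    {"delta_pos": [0,0,-0.009],"angular": [0,0,0],"grip": 0.05},
    {"delta_pos": [0,0,-0.011],"angular": [0,0,0],"grip": 0.05},
    {"delta_pos": [0,0,-0.013],"angular": [0,0,0],"grip": 0.05},
    {"delta_pos": [0,0,-0.013],"angular": [0,0,0],"grip": 0.05},
  ],
)

```text
time: 12.02
tcp_pos: [559.7, 157.8, 170.4]
ee_rot: [1.0, 0.012, -0.0, 0.0]
contact_force: [-0.8, -0.6, -1.3]
finger_gap: 0.126
finger_force: 60.1
```

Emit:
jog_arm(
  motion=[
    {"delta_pos": [0,0,-0.001],"angular": [0,0,0],"grip": 0.05},
    {"delta_pos": [0,0,-0.002],"angular": [0,0,0],"grip": 0.05},
    {"delta_pos": [0,0,-0.003],"angular": [0,0,0],"grip": 0.05},
    {"delta_pos": [0,0,-0.003],"angular": [0,0,0],"grip": 0.05},
    {"delta_pos": [0,0,-0.003],"angular": [0,0,0],"grip": 0.05},
  ],
)

```text
time: 12.43
tcp_pos: [560.2, 157.9, 168.9]
ee_rot: [1.0, 0.012, 0.0, 0.0]
contact_force: [-3.6, -1.0, 5.4]
finger_gap: 0.129
finger_force: 60.9
```

Contact came at 168.9 mm, the expected seated height, with light down-force. Now I'll turn it clockwise.

Emit:
jog_arm(
  motion=[
    {"delta_pos": [0,0,0],"angular": [0,0,-3],"grip": 0.05},
    {"delta_pos": [0,0,0],"angular": [0,0,-6],"grip": 0.05},
    {"delta_pos": [0,0,0],"angular": [0,0,-9],"grip": 0.05},
    {"delta_pos": [0,0,0],"angular": [0,0,-12],"grip": 0.05},
    {"delta_pos": [0,0,0],"angular": [0,0,-15],"grip": 0.05},
    {"delta_pos": [0,0,0],"angular": [0,0,-18],"grip": 0.05},
    {"delta_pos": [0,0,0],"angular": [0,0,-21],"grip": 0.05},
    {"delta_pos": [0,0,0],"angular": [0,0,-24],"grip": 0.05},
    {"delta_pos": [0,0,0],"angular": [0,0,-27],"grip": 0.05},
    {"delta_pos": [0,0,0],"angular": [0,0,-29],"grip": 0.05},
    {"delta_pos": [0,0,0],"angular": [0,0,-31],"grip": 0.05},
    {"delta_pos": [0,0,0],"angular": [0,0,-31],"grip": 0.05},
    {"delta_pos": [0,0,0],"angular": [0,0,-31],"grip": 0.05},
    {"delta_pos": [0,0,0],"angular": [0,0,-31],"grip": 0.05},
  ],
)

```text
time: 13.6
tcp_pos: [560.4, 157.8, 168.9]
ee_rot: [0.967, -0.255, 0.001, -0.0]
contact_force: [-2.5, -1.4, 6.4]
finger_gap: 0.131
finger_force: 61.1
```

```bash
python3 - <<'E'
from h import *
f=viewer.grab_frame('wrist');c=cam('wrist');s=sense();q=s['ee_rot']
print(s['time'],s['tcp_pos'],'yaw',np.degrees(2*np.arctan2(q[1],q[0])),s['contact_force'],s['moment'],s['finger_force'])
g=viewer.grab_frame('top')
a=cv2.resize(f[130:330,190:470,::-1],(560,400));b=cv2.resize(g[150:240,225:365,::-1],(560,360)[::1])[:, :]
np.save('wf.npy',f)
cv2.imwrite('pics/fin.png',cv2.resize(f[100:400,120:520,::-1],None,fx=2,fy=2))
E
```

```text
13.65 [560.39581546 157.77477627 168.9131004 ] yaw -29.556169868069492 [-2.88148927 -1.05976229  5.94585192] [-0.18531323  0.36809743  0.09037162] 61.10229849815369
```

View pics/fin.png

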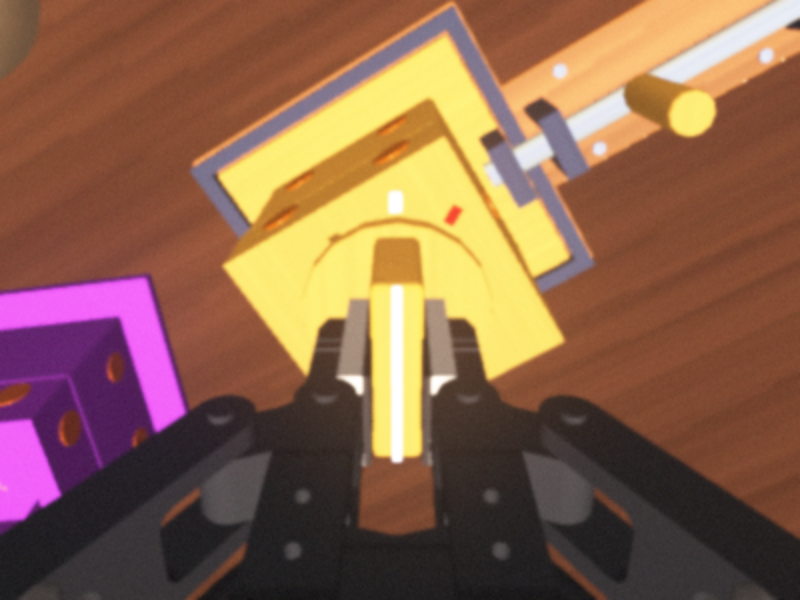

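The bar's white line (x≈397) points straight at the white mark (396,200). The disc sits flush on the lantern, the bolt is through the keeper, and the measured spring moment is about 0.09 N m. I'm handing in.

```bash
python3 -c "
from rig import ticket
print(ticket.close_job())"
```

```text
the job is handed in; nothing more can be done
None
```

The job is handed in: the bolt is home in the keeper, and the cap is seated, turned about 30° clockwise to the white marks and still gripped against its spring. I got no pass/fail result back; this rests on the last wrist picture and force readings.

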